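# File the recipe pack in the lever-arch file

## Robot

A 6-joint arm with a two-finger parallel gripper is mounted at the origin on a cart in front of the work surface, level with it; the furniture and walls round the work are solid. World frame = base frame: x ahead of the robot, y to its left, z up, the work surface at z = 0. Lengths are in m, angles in rad, forces in N, time in s.
With the tool pointing down it reaches from about 0.275 to 0.725 m from the base axis. Payload 5.6 kg.
Tool frame: the origin (TCP) lies midway between the tips of the shut fingers; the grasp point (between the pads) lies 19 mm behind it; z points along the fingers, y is the line along which they close (so a half turn about z gives the same grasp; the last joint's range is limited). The gripper opens to 85 mm and grips with 20 to 120 N. Pads are 22 mm wide; open, the fingers measure 114 mm over their backs; the gripper's body (76 mm by 85 mm) begins 54 mm behind the grasp point. The pads swing forward as they close: fully open they stand 13 mm farther back than shut.
Start: joints at [1.426, 0.255, 0.108, 0, -1.424, -0.285], TCP at [0.229, 0.5, 0.231] pointing down, gripper open.
Joint ranges: [-2.95, 2.95], [-1.21, 1.97], [-1.09, 1.5], [-2.87, 1.71], [-2.94, -0.07], [-3.05, 3.05]. Speed limits (rad/s): [2.57, 2.57, 3.14, 3.14, 3.14, 3.14].

## Interface

Orientations are given as a rotation vector (axis times angle).
In Python, from plant import manip gives the robot as it stands.
- The arm moves only by the tool play_rows, never from a script. Its argument "series" is a list of rows, each a list of 5 numbers: the closure in counts, from 0 (fully open) to 255 (shut), then the shift along the tool's x, y, z in mm, then the turn about the tool's z in rad. In form: [[fingers, tx, ty, tz, turn], ...]. A call has 1 to 20 rows; each row shifts and turns the commanded pose from where the row before left it, along the tool's axes as they then stand; what a row does not reach is not made up. A row lasts 1/12 s, in which the tool goes at most 41.7 mm and 7.16 degrees, less where a joint would pass 70% of its speed; a pose out of reach is approached as far as the arm can. A call with a gripper value outside its range is refused whole. The fingers move at their own pace and stop on an object; the grip force is fixed at half the most. Time passes only in rows, so rows that do not move let the fingers close. It gives the time, the measured TCP pose, the force, the opening and the grip force at its end, in the units of the state.
- manip.state(): the state, without advancing time (a new reading comes with each control period).
- manip.snapshot(name): name is "scene" or "side" or "wrist"; returns a dict with "img" (384x512x3 uint8, red, green, blue), "mtx" (3x3 intrinsics, pixels), "world_from_camera" (4x4, takes a point from camera to world coordinates). Camera axes: x right, y up, looking along -z (the intrinsics and any distortion apply to the point x, -y, -z); pixel columns grow to the right and rows downward; lengths in m; the calibration is good to about 2 mm. A picture is of the moment at which its call begins. There is no depth.
- manip.job_done(): hands the job in; it is judged then, once.
Trained networks look in a picture, given as the dict that the camera call returned (one of the last four; its "shot" number tells which), for a name from the list of things; names that differ only in an ending like _2 or _b are one class to them, and where a whole thing is asked for, a point or a joint stands for the part that bears it (a point fixed in the world has none). Each returns a list of dicts, best first, with "confidence" (0 to 1); they miss things now and then, are a little off and sometimes report something else, mostly with a low value. They report only what shows in the picture. A call takes as long as a camera call. They do not tell look-alikes from the thing itself.
- manip.spot_in(label, picture): "rect" ([left, top, right, bottom] in pixels, round what is visible of it).
- manip.trace(label, picture): "mask" (384x512 bool, what is visible of it) and "rect" ([left, top, right, bottom] in pixels, round what is visible of it).
The state is a dict: "time": time; "q": joint angles; "joint_velocities": joint speeds; "effort": joint torques, N m; "tcp_pos": TCP position; "tool_rot": TCP orientation; "wrist_force": force on the tool from outside, world axes, zero at the start; "torque": the same for the moment, N m; "width": opening from 0.0 (shut) to 1.0 (fully open); "grasp_force": force on a finger pad.
Only numpy, scipy, OpenCV 4.12 (cv2) and the standard library are available. Lean on these libraries where they do the work, as an engineer would, in place of code of your own. Each camera call takes 0.05 s, during which the arm holds its last target. There are 200 camera calls.

## Task

Put the pack of recipe cards into the recipe file: lift the file's lever until the rings spring fully open and stay open, slide the pack between the side rails all the way home against the back stop, then press the lever down until the rings are fully closed through the pack's two holes. Leave the mug and the salt shaker standing where they are.

Things in the scene. Friction and masses are not known exactly. Their poses are not given: they have to be found in the camera images.
- file: Grey lever-arch recipe file, fixed to the worktop. Board 210 (x) by 235 (y) by 5 mm from x=-165 to +45, y=-98 to +138. Origin: worktop height, below the ring hinge, midway between the rings; x points away from the robot (the way the pack goes in), y left, z up. Pack slides on the board's top, z=5. Hinge shaft along y at x=0, z=33; its bearings reach z=42. Spine upstand 24 high at x=42.
- back_stop (a point): Point on the steel back stop where the pack's far edge comes to rest: file frame x=-15, y=0, z=12 mm; stop 150 mm wide, 20 high. Axes as the file's. The pack runs between two grey side rails (top z=19): inner faces y=+-77 from x=-55 to -15, in front of that flared out to about y=+-88 at x=-88.
- ring_mid (a point): Midpoint between the two ring ends, moves with the lever. Closed: file frame x=-42, y=0, z=14 mm. The rings are 7 mm steel bars at y=-40 and +40 that arch 38 mm above the shaft and come down at x=-42 with rounded ends 3 mm below this point; closed, they bar the pack's way in; open, their ends are over 30 mm above the pack.
- lever (a joint): Angle of lever and rings together (one shaft), rad: 0 closed, 1.1 fully open, end stops at both. Over-centre spring: below about 0.5 it pulls shut, beyond about 0.65 it springs open by itself and stays at 1.1; pushed back below about 0.4 it shuts by itself. A push of up to about 8 N on the cross bar moves it.
- lever_bar (a point): Centre of the dark cross bar (14 mm dia, 40 long along file y) at the free end of the lever (arm 16 wide, 5 thick), left of the rings. File frame, mm, at joint q: x=-80cos(q+0.524), y=105, z=33+80sin(q+0.524): closed, it points to the robot, bar 73 high, free below; open, bar 113 high above the shaft. Push its front away and up the arc to lift; push from behind, then down to close.
- pack: Loose hard-backed pack of recipe cards, block 80 (x) by 140 (y) by 14 mm, brown covers, white edges, 0.15-0.3 kg, flat on the board, short of the rings. Origin: centre of underside; x toward the holes. Two through holes 22 (x) by 26 (y) mm at x=12, y=+-40; home, they lie under the ring ends. Home: centre at x=-55, y=0 (side play +-7) in the file frame. Push its near edge evenly; pushed on one side it turns and jams.
- mug: Bystander: white mug with grey dots, 92 mm across, 100 mm high, right of the file, loose; origin at the centre of its foot.
- salt: Bystander: salt shaker 44 mm across, 90 mm high, right of the file, loose; origin at the centre of its foot.
Not all that is in view belongs to the job. Leave any turquoise look-alike of the pack alone.

How it is judged:
On the way, in this order (a step that is already met when the one before it is completed fails the run):
1. the rings stand fully open (lever above 1.0 rad) (value of joint lever above 1 rad), for 0.2 s.
2. with the rings still open (lever above 0.9 rad) the pack is home: its far edge within 6 mm of the back stop, between the rails (x of pack in the frame of file between -0.061 and -0.049 m and y of pack in the frame of file between -0.01 and 0.01 m and value of joint lever above 0.9 rad), for 0.2 s.
At the end, for the whole second after the job is handed in: The lever is fully down (below 0.08 rad), so the rings are closed through the holes of the pack; the pack lies flat on the file's board at rest, its far edge within 6 mm of the back stop, its centre within 10 mm of the file's middle line, square to the file within 0.1 rad (value of joint lever below 0.08 rad and x of pack in the frame of file between -0.061 and -0.049 m and y of pack in the frame of file between -0.01 and 0.01 m and z of pack in the frame of file between 0.001 and 0.009 m and angle between the x axis of pack and the x axis of file, either way round below 0.1 rad and linear speed of pack below 0.02 m/s and velocity of joint lever below 0.1 rad/s); the robot touches nothing.
It fails at once if the mug is moved by more than 30 mm or tipped (distance of mug from where it was at the start of the episode above 0.03 m or angle between mug's own z axis and vertical above 0.5 rad).
It fails at once if the salt shaker is moved by more than 30 mm or tipped (distance of salt from where it was at the start of the episode above 0.03 m or angle between salt's own z axis and vertical above 0.5 rad).
It also fails if it takes over 58 s, if anything falls off the work surface, if the arm or the gripper's body presses on something with over 40 N, if the wrist force passes 120 N, or if a joint passes its speed limit or range.

## Working session

There is one attempt and no reset: what is moved stays moved. The work goes in short steps, Python scripts to look and compute and a tool call to move; the robot and the scene stay as the last step left them, time stands still between calls to the robot, and variables do not carry over. Pictures are saved under pics/ and viewed, at most 11 in all, crops included, and the job is handed in when it is done.

Besides the shell and the picture viewer there is one more tool, called after "Emit:" as name([rows], argument=value, ...), one row to a line, values as JSON. play_rows: Moves the arm, as the interface text tells. Its arguments: {"type":"object","properties":{"series":{"type":"array","items":{"type":"array","items":{"type":"number"}}}},"required":["series"]}

```bash
mkdir -p pics; cat > h.py <<'E'
import numpy as np, cv2
from plant import manip
from scipy.spatial.transform import Rotation as R
def save(p,n): cv2.imwrite('pics/'+n,cv2.cvtColor(p['img'],cv2.COLOR_RGB2BGR))
def ray(p,uv):
    T=np.array(p['world_from_camera']);K=np.array(p['mtx'])
    d=np.linalg.inv(K)@[uv[0],uv[1],1.]; return T[:3,3],T[:3,:3]@[d[0],-d[1],-d[2]]
def onz(p,uv,z):
    o,d=ray(p,uv); return o+d*(z-o[2])/d[2]
def proj(p,X):
    T=np.array(p['world_from_camera']);K=np.array(p['mtx'])
    c=(np.asarray(X)-T[:3,3])@T[:3,:3]; c=c*[1,-1,-1]; u=c@K.T; return u[...,:2]/u[...,2:]
E
python3 - <<'E'
from h import *
s=manip.state();print(s)
ps=[manip.snapshot(n) for n in("scene","side")]
save(ps[0],'a.png');save(ps[1],'b.png')
for p in ps:
    print(p['world_from_camera'],p['mtx'],[k for k in p])
    for l in("file","pack","lever","mug","salt"): print(l,[(np.round(d['rect']),round(d['confidence'],2)) for d in manip.spot_in(l,p)])
E
```

```text
{'time': 0.0, 'q': array([ 1.42560415e+00,  2.55782537e-01,  1.07019912e-01, -4.75647313e-04,
       -1.42390429e+00, -2.84552548e-01]), 'joint_velocities': array([ 1.10478426e-03,  1.27003586e-03, -1.28133360e-06, -1.07749555e-03,
       -6.49853164e-04, -1.32069965e-03]), 'effort': array([-1.93093663e-03, -3.86635709e+01,  2.37945718e+01,  5.36517844e+00,
       -6.13481752e-03, -1.57051664e-05]), 'tcp_pos': array([0.22891581, 0.49955965, 0.230383  ]), 'tool_rot': array([ 3.06746875e+00, -6.69561521e-01, -5.32304351e-04]), 'wrist_force': array([ 0.44588062, -0.60894028, -0.32939854]), 'torque': array([-0.04192787, -0.06968428, -0.00693849]), 'grasp_force': 0.0, 'width': 1.0003925896071495}
[[ 0.50829989  0.48150221 -0.71399359 -0.18755603]
 [-0.86116366  0.28932274 -0.41795873 -0.27514268]
 [ 0.00532653  0.82731371  0.56171492  0.58475023]
 [ 0.          0.          0.          1.        ]] [[403.74742785   0.         250.76940864]
 [  0.         403.74742785 190.00712605]
 [  0.           0.           1.        ]] ['img', 'mtx', 'world_from_camera', 'shot']
file []
pack [(array([1
[... 206 characters left out ...]
]
salt [(array([302., 174., 316., 208.]), 0.75)]
[[-0.99422974  0.07341873 -0.07821069  0.39347524]
 [-0.10544574 -0.53493534  0.83828717  1.01253894]
 [ 0.01970832  0.84169702  0.53959031  0.63682432]
 [ 0.          0.          0.          1.        ]] [[386.45610953   0.         256.43937574]
 [  0.         386.45610953 191.70785773]
 [  0.           0.           1.        ]] ['img', 'mtx', 'world_from_camera', 'shot']
file [(array([188., 203., 280., 278.]), 0.96)]
pack [(array([235., 215., 272., 258.]), 0.91), (array([275., 179., 316., 206.]), 0.56)]
lever [(array([198., 207., 243., 260.]), 0.93)]
mug [(array([248., 137., 285., 174.]), 0.81)]
salt [(array([222., 162., 234., 192.]), 0.92)]
```

View pics/a.png

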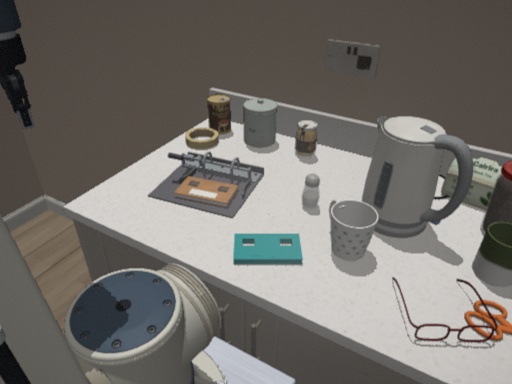

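View pics/b.png

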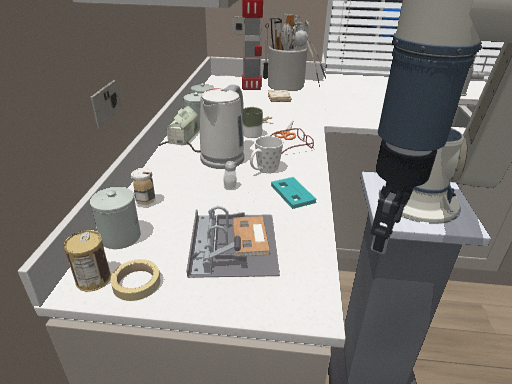

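The scene picture shows the file around (208,180) with the brown pack on it, the turquoise decoy at (268,248), the salt at (312,192) and the mug at (352,230). The side picture shows the file at (234,245). I'll zoom in to pick corners.

```bash
python3 - <<'E'
from h import *
a=cv2.imread('pics/a.png')[140:220,140:280];b=cv2.imread('pics/b.png')[200:285,180:290]
A=cv2.resize(a,None,fx=5,fy=5,interpolation=cv2.INTER_CUBIC)[:, :700];B=cv2.resize(b,None,fx=5,fy=5,interpolation=cv2.INTER_CUBIC)
cv2.imwrite('pics/a2.png',A);cv2.imwrite('pics/b2.png',B)
E
```

```text
(no output)
```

View pics/a2.png

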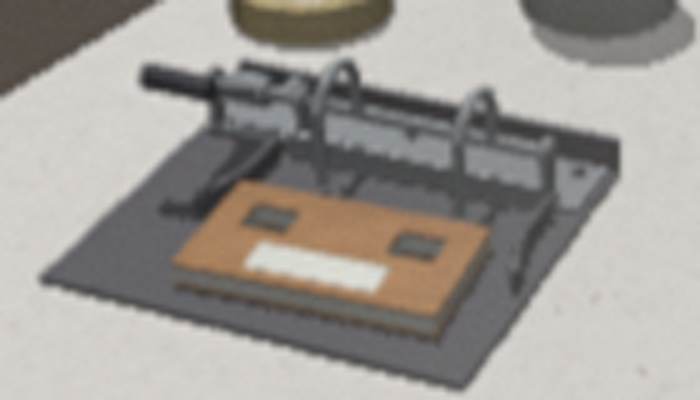

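View pics/b2.png

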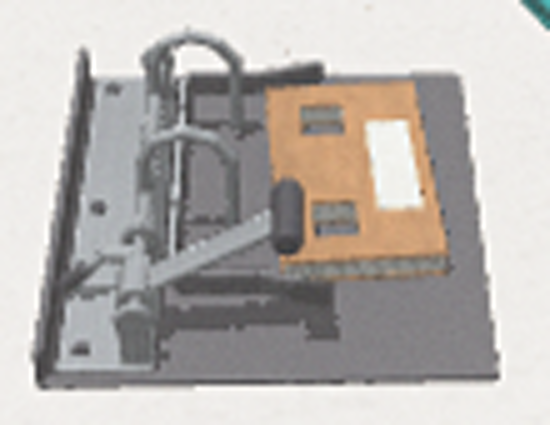

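```bash
python3 - <<'E'
from h import *
from scipy.optimize import least_squares
pa=manip.snapshot("scene");pb=manip.snapshot("side")
f=lambda U,o:np.array([o[0]+(U[0]+.5)/5-.5,o[1]+(U[1]+.5)/5-.5])
oa,ob=(140,140),(180,200)
F=[(pa,oa,(40,280),(-165,138,4)),(pa,oa,(463,388),(-165,-98,3)),(pa,oa,(620,143),(45,-98,24)),
(pa,oa,(240,63),(45,138,24)),(pb,ob,(460,73),(-165,-98,5)),(pb,ob,(497,378),(-165,138,3)),(pb,ob,(40,345),(42,138,24)),(pb,ob,(83,50),(42,-98,24)),
(pa,oa,(180,72),(-80*np.cos(.524),105,73)) if 0 else (pb,ob,(288,216),(-80*np.cos(.524),105,73))]
P=[(pa,oa,(237,180),(40,70)),(pa,oa,(495,228),(40,-70)),(pa,oa,(438,320),(-40,-70)),(pa,oa,(175,262),(-40,70)),
(pb,ob,(268,87),(40,-70)),(pb,ob,(413,83),(-40,-70)),(pb,ob,(445,257),(-40,70)),(pb,ob,(280,262),(40,70))]
P=[(a,o,u,(x,y,19)) for a,o,u,(x,y) in P]
def fit(L,x0):
    def r(v):
        c,s=np.cos(v[2]),np.sin(v[2]);o=[]
        for p,of,U,X in L:
            X=np.array(X)/1000;W=[v[0]+c*X[0]-s*X[1],v[1]+s*X[0]+c*X[1],X[2]]
            o.append(proj(p,W)-f(U,of))
        return np.ravel(o)
    q=least_squares(r,x0,loss='soft_l1');print(q.x,np.round(r(q.x).reshape(-1,2),1).tolist());return q.x
g=onz(pa,(208,175),.02);print(g)
vf=fit(F,[g[0],g[1],0]);vp=fit(P,[g[0],g[1],0])
c,s=np.cos(vf[2]),np.sin(vf[2]);d=vp-vf
print('pack in file',c*d[0]+s*d[1],-s*d[0]+c*d[1],d[2])
for l in('mug','salt'):
  for p in(pa,pb):
    r=manip.spot_in(l,p)
    if r: r=r[0]['rect'];print(l,onz(p,((r[0]+r[2])/2,r[3]),0))
print(manip.state()['tcp_pos'])
E
```

```text
[0.53286976 0.27729153 0.02      ]
[0.57994535 0.25778448 0.14771961] [[-1.2, -0.6], [0.0, 0.4], [0.5, -1.2], [-0.3, -1.4], [0.1, -0.8], [0.4, -0.3], [-0.4, 0.9], [0.4, -1.2], [-0.1, -0.5]]
[0.47975959 0.24507888 0.20784216] [[0.9, 0.0], [-0.7, 0.0], [-0.9, -0.9], [-1.0, -0.1], [-0.6, -0.4], [0.0, -0.9], [0.3, -1.3], [-0.0, -0.6]]
pack in file -0.10096470960878223 0.002178408821632668 0.060122548417852195
mug [ 0.43384042 -0.15411889  0.        ]
mug [ 0.46138881 -0.09514299  0.        ]
salt [ 0.55142935 -0.00304521  0.        ]
salt [0.56695876 0.0251184  0.        ]
[0.229147   0.49997174 0.23129456]
```

Emit:
play_rows([
  [255,0,0,0,-0.116],
  [255,0,0,0,-0.116],
  [255,0,0,0,-0.116],
  [255,0,0,0,-0.115],
  [255,0,0,0,-0.115],
  [255,0,0,0,0],
])

```text
time: 1.4
tcp_pos: [0.2291, 0.5, 0.2313]
tool_rot: [3.132, 0.239, -0.0]
wrist_force: [-0.7, -0.2, 0.6]
width: 0.143
grasp_force: 0.0
```

```bash
cat >> h.py <<'E'
VF=[0.5799,0.2578,0.1477]
def fp(s=None):
    s=s or manip.state();d=s['tcp_pos']-[VF[0],VF[1],0];c,n=np.cos(VF[2]),np.sin(VF[2])
    x=R.from_rotvec(s['tool_rot']).as_matrix()[:,0]
    w=s['wrist_force']
    print('tcp file mm',np.round([1e3*(c*d[0]+n*d[1]),1e3*(-n*d[0]+c*d[1]),1e3*d[2]],1),'yaw err',round(np.arctan2(x[1],x[0])-VF[2],4),'F file',np.round([c*w[0]+n*w[1],-n*w[0]+c*w[1],w[2]],1),'t',s['time'],'w',round(s['width'],2))
E
python3 -c "
from h import *
fp()"
```

```text
tcp file mm [-311.3  291.2  231.3] yaw err 0.0046 F file [-0.7 -0.1  0.6] t 1.4 w 0.14
```

Emit:
play_rows([
  [255,20,18.6,10,0],
  [255,20,18.6,10,0],
  [255,20,18.6,10,0],
  [255,20,18.6,10,0],
  [255,20,18.6,10,0],
  [255,20,18.6,10,0],
  [255,20,18.6,10,0],
  [255,20,18.6,10,0],
  [255,20,18.6,10,0],
  [255,19,18.6,10,0],
  [255,0,0,24,0],
  [255,0,0,24,0],
  [255,0,0,25,0],
  [255,0,0,0,0],
  [255,0,0,0,0],
])

```text
time: 2.65
tcp_pos: [0.4531, 0.3447, 0.0577]
tool_rot: [3.131, 0.229, -0.003]
wrist_force: [-0.4, 0.5, -0.1]
width: -0.002
grasp_force: 0.0
```

```bash
python3 - <<'E'
from h import *
fp()
p=manip.snapshot("side");q=manip.snapshot("wrist")
B=cv2.resize(p['img'][150:290,170:330],None,fx=3.4,fy=3.4,interpolation=cv2.INTER_CUBIC)[:,:,::-1]
W=q['img'][:,:,::-1][::2,::2]
c=np.zeros((476,800,3),np.uint8);c[:,:544]=B[:476,:544];c[:192,544:800]=W;cv2.imwrite('pics/c.png',c)
E
```

```text
tcp file mm [-112.6  104.6   57.7] yaw err -0.0017 F file [-0.4  0.5 -0.1] t 2.65 w -0.0
```

View pics/c.png

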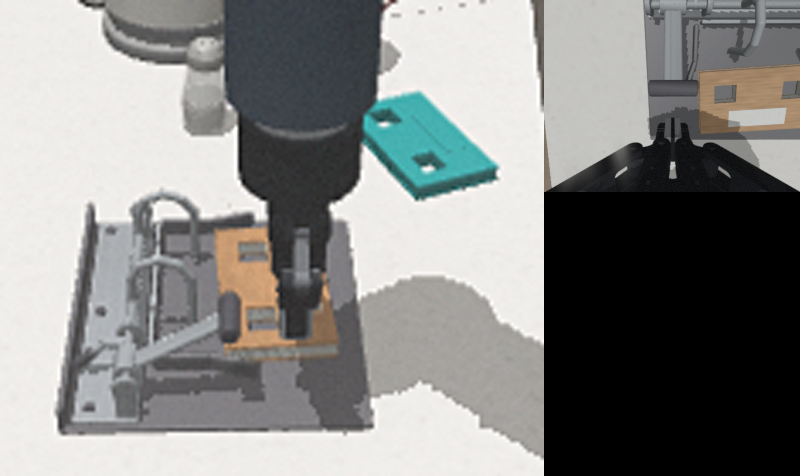

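Emit:
play_rows([
  [255,12,0,0,0],
  [255,13,0,0,0],
  [255,5,0,-6,0],
  [255,6,0,-8,0],
  [255,7,0,-7,0],
  [255,8,0,-6,0],
  [255,7,0,-4,0],
  [255,7,0,-3,0],
  [255,8,0,-3,0],
  [255,8,0,-1,0],
  [255,8,0,0,0],
  [255,0,0,0,0],
  [255,0,0,0,0],
  [255,0,0,0,0],
])

```text
time: 3.92
tcp_pos: [0.5412, 0.3583, 0.0959]
tool_rot: [3.133, 0.232, -0.001]
wrist_force: [-0.3, 0.5, 0.1]
width: 0.001
grasp_force: 0.0
```

```bash
python3 - <<'E'
from h import *
fp()
p=manip.snapshot("side");q=manip.snapshot("wrist")
B=cv2.resize(p['img'][150:290,170:330],None,fx=3.4,fy=3.4,interpolation=cv2.INTER_CUBIC)[:,:,::-1]
W=q['img'][:,:,::-1][::2,::2]
c=np.zeros((476,800,3),np.uint8);c[:,:544]=B[:476,:544];c[:192,544:800]=W;cv2.imwrite('pics/d.png',c)
E
```

```text
tcp file mm [-23.5 105.1  95.9] yaw err 0.0002 F file [-0.2  0.5  0.1] t 3.9167 w 0.0
```

View pics/d.png

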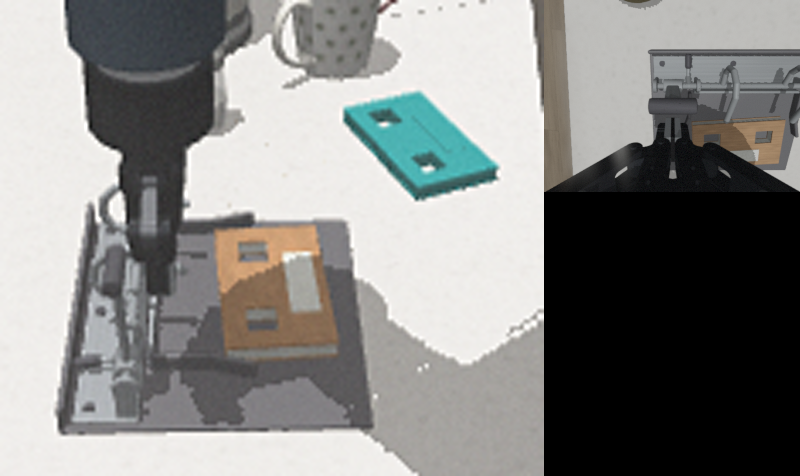

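Emit:
play_rows([
  [255,-20,0,-10,0],
  [255,-20,0,-20,0],
  [0,-25,21,0,0],
  [0,-25,21,0,0],
  [0,-25,21,0,0],
  [0,-25,21,10,0],
  [0,-12,20,20,0],
  [0,0,0,25,0],
  [0,0,0,25,0],
  [0,0,0,25,0],
  [0,0,0,10,0],
  [0,0,0,5,0],
  [0,0,0,5,0],
  [0,0,0,0,0],
  [0,0,0,0,0],
  [0,0,0,0,0],
])

```text
time: 5.35
tcp_pos: [0.407, 0.2338, 0.0022]
tool_rot: [-3.132, -0.233, -0.002]
wrist_force: [-0.0, 0.1, -0.4]
width: 0.999
grasp_force: 0.0
```

```bash
python3 - <<'E'
from h import *
fp()
p=manip.snapshot("side");q=manip.snapshot("wrist")
B=cv2.resize(p['img'][150:290,170:330],None,fx=3.4,fy=3.4,interpolation=cv2.INTER_CUBIC)[:,:,::-1]
W=q['img'][:,:,::-1][::2,::2]
c=np.zeros((476,800,3),np.uint8);c[:,:544]=B[:476,:544];c[:192,544:800]=W;cv2.imwrite('pics/e.png',c)
E
```

```text
tcp file mm [-174.5    1.7    2.2] yaw err 0.0007 F file [-0.   0.1 -0.4] t 5.35 w 1.0
```

View pics/e.png

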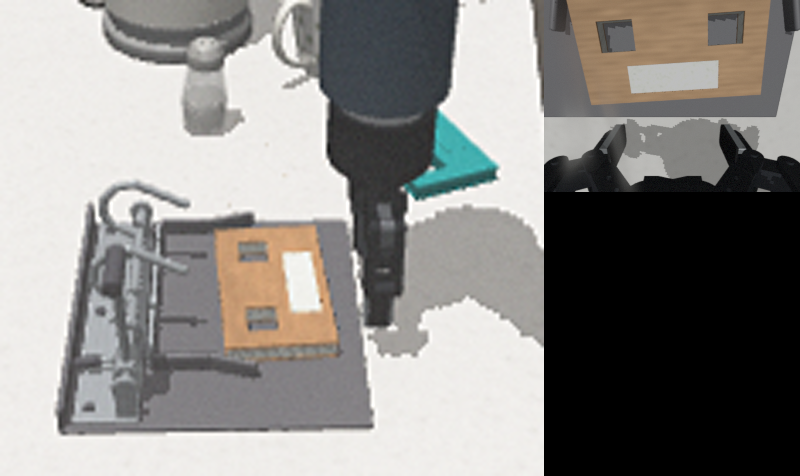

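Emit:
play_rows([
  [0,0,0,5,0],
  [0,8,0,0,0],
  [0,6,0,0,0],
  [0,5,0,0,0],
  [0,5,0,0,0],
  [0,5,0,0,0],
  [0,5,0,0,0],
  [0,5,0,0,0],
  [0,5,0,0,0],
  [0,5,0,0,0],
  [0,4,0,0,0],
  [0,0,0,0,0],
  [0,0,0,0,0],
])

```text
time: 6.53
tcp_pos: [0.4594, 0.2412, -0.0037]
tool_rot: [-3.133, -0.232, -0.001]
wrist_force: [-0.5, 0.0, -0.3]
width: 1.004
grasp_force: 0.0
```

```bash
python3 - <<'E'
from h import *
fp()
p=manip.snapshot("side");q=manip.snapshot("wrist")
B=cv2.resize(p['img'][150:290,170:330],None,fx=3.4,fy=3.4,interpolation=cv2.INTER_CUBIC)[:,:,::-1]
W=q['img'][:,:,::-1][::2,::2]
c=np.zeros((476,800,3),np.uint8);c[:,:544]=B[:476,:544];c[:192,544:800]=W;cv2.imwrite('pics/f.png',c)
E
```

```text
tcp file mm [-121.6    1.3   -3.7] yaw err 0.0003 F file [-0.5  0.1 -0.3] t 6.5333 w 1.0
```

View pics/f.png

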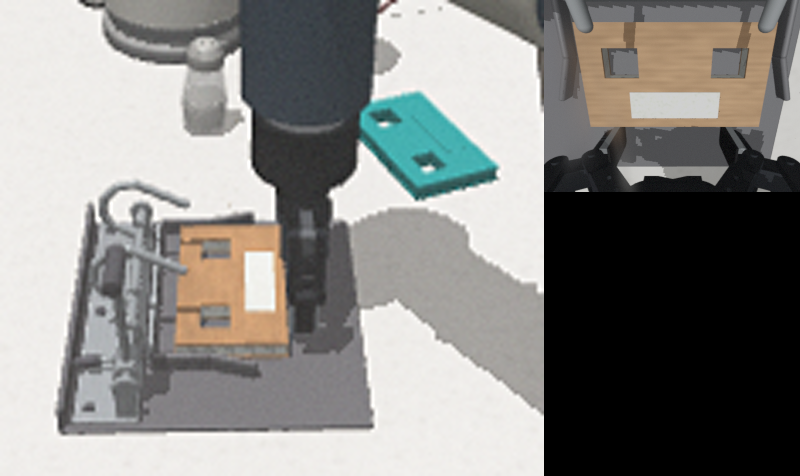

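The rings are open and the pack is square between the rails, about 15 mm short of home, so I'll keep pushing.

Emit:
play_rows([
  [0,3,0,0,0],
  [0,3,0,0,0],
  [0,3,0,0,0],
  [0,2,0,0,0],
  [0,1,0,0,0],
  [0,1,0,0,0],
  [0,0,0,0,0],
  [0,0,0,0,0],
])

```text
time: 7.3
tcp_pos: [0.4719, 0.243, -0.0037]
tool_rot: [3.133, 0.233, 0.0]
wrist_force: [-0.7, -0.7, 0.2]
width: 0.998
grasp_force: 0.6
```

Emit:
play_rows([
  [0,1,0,0,0],
  [0,1,0,0,0],
  [0,0,0,0,0],
])

```text
time: 7.55
tcp_pos: [0.4739, 0.2433, -0.0037]
tool_rot: [-3.133, -0.233, -0.0]
wrist_force: [-1.8, -0.6, 0.7]
width: 1.002
grasp_force: 0.8
```

Emit:
play_rows([
  [0,1,0,0,0],
  [0,0,0,0,0],
])

```text
time: 7.72
tcp_pos: [0.4749, 0.2434, -0.0037]
tool_rot: [3.133, 0.233, 0.0]
wrist_force: [-1.1, -0.3, 1.4]
width: 1.0
grasp_force: 0.8
```

Emit:
play_rows([
  [0,1,0,0,0],
  [0,1,0,0,0],
  [0,0,0,0,0],
])

```text
time: 7.97
tcp_pos: [0.4756, 0.2434, -0.0039]
tool_rot: [3.132, 0.232, -0.004]
wrist_force: [-6.6, -1.3, 4.1]
width: 0.999
grasp_force: 3.3
```

Emit:
play_rows([
  [0,1,0,0,0],
  [0,0,0,0,0],
])

```text
time: 8.13
tcp_pos: [0.4757, 0.2434, -0.004]
tool_rot: [3.132, 0.232, -0.006]
wrist_force: [-10.3, 0.3, 6.4]
width: 1.0
grasp_force: 4.9
```

Emit:
play_rows([
  [0,1,0,0,0],
  [0,0,0,0,0],
])

```text
time: 8.3
tcp_pos: [0.4758, 0.2433, -0.0041]
tool_rot: [3.132, 0.231, -0.008]
wrist_force: [-13.5, 1.3, 9.7]
width: 1.001
grasp_force: 6.6
```

Emit:
play_rows([
  [0,-10,0,0,0],
  [0,-20,0,0,0],
  [0,-10,0,-30,0],
  [0,0,0,-40,0],
  [0,0,0,-40,0],
  [255,0,0,-40,0],
  [255,0,0,-10,0],
  [255,0,-35,0,0],
  [255,0,-35,0,0],
  [255,0,-34,0,0],
  [255,0,0,0,0],
  [255,0,0,0,0],
])

```text
time: 9.3
tcp_pos: [0.4238, 0.3426, 0.1558]
tool_rot: [-3.133, -0.236, -0.001]
wrist_force: [0.0, 0.2, 0.9]
width: 0.008
grasp_force: 0.0
```

```bash
python3 - <<'E'
from h import *
fp()
p=manip.snapshot("side");q=manip.snapshot("scene")
B=cv2.resize(p['img'][195:285,180:290],None,fx=4,fy=4,interpolation=cv2.INTER_CUBIC)[:,:,::-1]
W=cv2.resize(q['img'][140:220,150:270],None,fx=3,fy=3,interpolation=cv2.INTER_CUBIC)[:,:,::-1]
c=np.zeros((360,800,3),np.uint8);c[:,:440]=B;c[:240,440:800]=W;cv2.imwrite('pics/g.png',c)
E
```

```text
tcp file mm [-142.   106.9  155.8] yaw err 0.0027 F file [0.1 0.2 0.9] t 9.3 w 0.01
```

View pics/g.png

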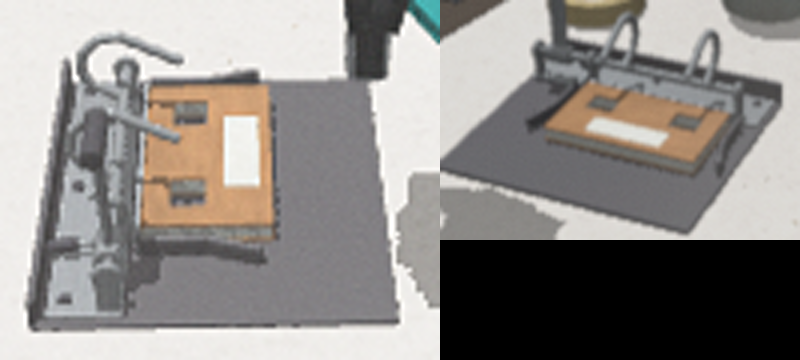

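The pack is home and square, and the rings are open. Next I'll go over and behind the bar.

Emit:
play_rows([
  [255,30,0,-4,0],
  [255,30,0,0,0],
  [255,30,0,0,0],
  [255,30,0,0,0],
  [255,30,0,0,0],
  [255,24,2,0,0],
  [255,0,0,0,0],
  [255,0,0,0,0],
])

```text
time: 10.07
tcp_pos: [0.5974, 0.3631, 0.1591]
tool_rot: [3.132, 0.228, -0.002]
wrist_force: [-0.3, -0.2, 0.2]
width: -0.002
grasp_force: 0.0
```

```bash
python3 -c "
from h import *
fp()"
```

```text
tcp file mm [ 32.8 101.6 159.1] yaw err -0.0023 F file [-0.4 -0.1  0.2] t 10.0667 w -0.0
```

Emit:
play_rows([
  [255,0,0,26,0],
  [255,0,0,26,0],
  [255,-5,0,0,0],
  [255,-6,0,0,0],
  [255,-8,0,0,0],
  [255,-9,0,1,0],
  [255,-8,0,2,0],
  [255,-8,0,2,0],
  [255,-7,0,3,0],
  [255,-7,0,3,0],
  [255,-6,0,3,0],
  [255,-5,0,3,0],
  [255,0,0,0,0],
  [255,0,0,0,0],
  [255,0,0,0,0],
])

```text
time: 11.32
tcp_pos: [0.5281, 0.3546, 0.0913]
tool_rot: [3.133, 0.233, 0.0]
wrist_force: [0.5, -0.3, -0.5]
width: 0.004
grasp_force: 0.0
```

```bash
python3 - <<'E'
from h import *
fp()
p=manip.snapshot("side");q=manip.snapshot("wrist")
B=cv2.resize(p['img'][150:290,170:330],None,fx=3.4,fy=3.4,interpolation=cv2.INTER_CUBIC)[:,:,::-1]
W=q['img'][:,:,::-1][::2,::2]
c=np.zeros((476,800,3),np.uint8);c[:,:544]=B[:476,:544];c[:192,544:800]=W;cv2.imwrite('pics/i.png',c)
E
```

```text
tcp file mm [-37.  103.3  91.3] yaw err 0.0006 F file [ 0.4 -0.4 -0.5] t 11.3167 w 0.0
```

View pics/i.png

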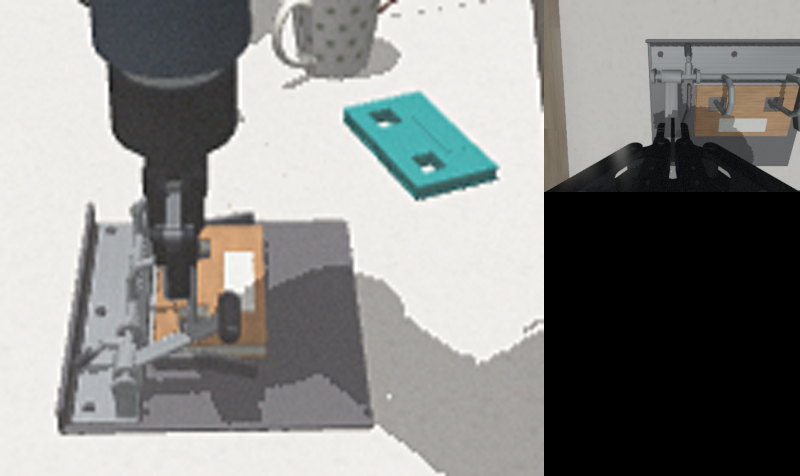

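The lever has snapped down and the rings go into the holes. I'll press the bar from above to make sure it is fully closed.

Emit:
play_rows([
  [255,0,0,-10,0],
  [255,-16,0,0,0],
  [255,-16,0,0,0],
  [255,0,0,10,0],
  [255,0,0,5,0],
  [255,0,0,3,0],
  [255,0,0,2,0],
  [255,0,0,0,0],
])

```text
time: 12.08
tcp_pos: [0.4965, 0.3496, 0.0806]
tool_rot: [3.132, 0.232, -0.001]
wrist_force: [0.4, 0.6, 0.3]
width: 0.002
grasp_force: 0.0
```

Emit:
play_rows([
  [255,0,0,1,0],
  [255,0,0,1,0],
  [255,0,0,0,0],
])

```text
time: 12.33
tcp_pos: [0.4968, 0.3499, 0.0801]
tool_rot: [-3.133, -0.233, -0.002]
wrist_force: [-0.6, -0.3, 2.8]
width: -0.003
grasp_force: 1.4
```

Emit:
play_rows([
  [255,0,0,2,0],
  [255,0,0,2,0],
  [255,0,0,0,0],
])

```text
time: 12.58
tcp_pos: [0.497, 0.3501, 0.0795]
tool_rot: [-3.132, -0.234, -0.005]
wrist_force: [-8.4, -3.2, 20.9]
width: -0.001
grasp_force: 10.4
```

Emit:
play_rows([
  [255,0,0,-20,0],
  [255,0,0,-40,0],
  [255,-30,0,-20,0],
  [255,-40,0,0,0],
  [255,-40,0,0,0],
  [255,0,0,0,0],
  [255,0,0,0,0],
  [255,0,0,0,0],
])

```text
time: 13.25
tcp_pos: [0.3877, 0.3339, 0.1558]
tool_rot: [-3.132, -0.234, -0.002]
wrist_force: [0.3, 0.1, -0.5]
width: -0.002
grasp_force: 0.0
```

```bash
python3 - <<'E'
from h import *
fp()
p=manip.snapshot("side");q=manip.snapshot("scene")
B=cv2.resize(p['img'][195:285,180:290],None,fx=4,fy=4,interpolation=cv2.INTER_CUBIC)[:,:,::-1]
W=cv2.resize(q['img'][140:220,150:270],None,fx=3,fy=3,interpolation=cv2.INTER_CUBIC)[:,:,::-1]
c=np.zeros((360,800,3),np.uint8);c[:,:440]=B;c[:240,440:800]=W;cv2.imwrite('pics/j.png',c)
E
```

```text
tcp file mm [-178.9  103.6  155.8] yaw err 0.0012 F file [ 0.3  0.  -0.5] t 13.25 w -0.0
```

View pics/j.png

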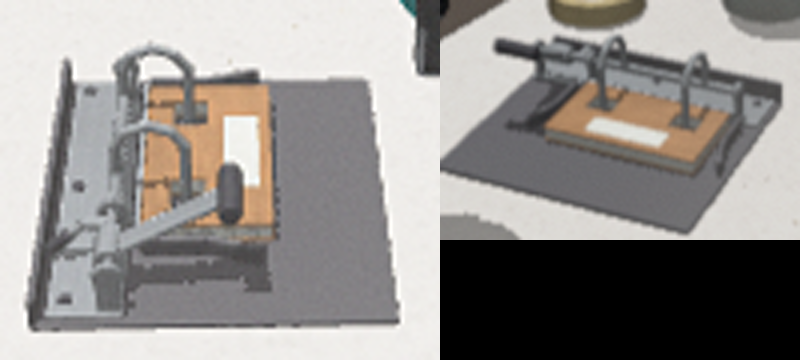

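The rings are closed through both holes, the pack is flat and home, and the arm is clear.

```bash
python3 -c "
from plant import manip
print(manip.job_done())"
```

```text
the job is handed in; nothing more can be done
None
```

The job is handed in: the last pictures show the pack home against the back stop with the rings closed through both holes, and the arm stayed clear of the mug and the salt shaker; no verdict was returned.

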